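# Index the cork dial by one hole

## Task

Press the yellow plunger head of the cork dial down and, keeping it pressed, push it round counter-clockwise (seen from above) to the next hole of the centre disc only, then let it spring up into that hole, so that the dial is locked with the next cork standing at the red pointer. Both corks stay standing in their pockets; leave the mallet and the pail where they are.

Things in the scene. Friction and masses are not known exactly. Their poses are not given: they have to be found in the camera images.
- stand: Fixed base: blue foot 270 mm across. Origin: on the bench, on the dial's axis; x points to the hole where the pin starts. A post at its centre carries a fixed flat aluminium disc (radius 61 mm, underside 68, top 76 mm above the bench) with 8 holes, 15 mm wide, 45 degrees (0.785 rad) apart, 45 mm from the axis. A red pointer, 63 mm high, stands at -x, 142 to 154 mm from the axis, its point inwards.
- axis (a point): Top centre of the fixed post, on the dial's axis of rotation, 83 mm above the bench.
- gate (a point): Point on the dial's top face height (42 mm above the bench), 95 mm from the axis in line with the red pointer: where the foot of the next cork must come to stand.
- dial (a joint): Turn of the steel dial (260 mm across, top 42 mm above the bench) about its upright axis, rad: 0 at the start hole, growing counter-clockwise from above; 0.785 is the next hole. Friction 0.12 N m. It carries the plunger and four white pockets (43 mm across, 14 mm high). Locked (0.035 rad of play each way) while the pin is in a hole.
- plunger (a joint): How far the plunger is pressed down, m: 0 up (its red round-tipped pin, 12 mm thick, stands in a disc hole, 2 mm proud), 0.016 fully down. A spring raises it: pressing takes about 3 N at the top, 8 N fully down. The pin is clear of the disc from 0.010 on. Between holes, let go, it stays at about 0.010, sliding under the disc, and jumps up at a hole.
- head (a point): Centre of the floor of the yellow round dished plunger head, the place to press: 96 mm above the bench when up, 95 mm from the dial's axis; moves with the plunger and the dial. The dish is 56 mm wide inside, 64 mm outside, its rim stands 16 mm above the floor, so that shut fingertips pressing in it can also push it sideways.
- cork_next: Cork, upright cylinder 30 mm across and 48 mm high, loose in the pocket one hole short of the red pointer (45 degrees clockwise of it). Origin: centre of its underside, on the dial's top face, 95 mm from the axis.
- cork_after: The same cork, loose in the pocket one further back (90 degrees clockwise of the red pointer).
- mallet: Red plastic mallet lying on the bench to the robot's right, 270 mm long. Origin: beneath it; its x axis runs along the handle to the head. A bystander.
- pail: Small white open plastic pail standing on the bench to the robot's left, 100 mm across the rim and 95 mm high. Origin: centre of its underside. A bystander.
There are look-alikes about, which are no part of the job. Leave any blue or turquoise look-alike of the cork_after alone.

How it is judged:
By the outcome, as a careful person would: the job done as asked, in the order asked, and still so for the second after the job is handed in, with the robot touching nothing.
It also fails if it takes over 38 s, if anything falls off the work surface, if the arm or the gripper's body presses on something with over 40 N, if the wrist force passes 120 N, or if a joint passes its speed limit or range.

## Robot

A 6-joint arm with a two-finger parallel gripper is mounted at the origin on the work surface. World frame = base frame: x ahead of the robot, y to its left, z up, the work surface at z = 0. Lengths are in m, angles in rad, forces in N, time in s.
With the tool pointing down it reaches from about 0.35 to 0.975 m from the base axis. Payload 4.9 kg.
Tool frame: the origin (TCP) lies at the very end of the fingers, on their centre line; the grasp point (between the pads) lies 19 mm behind it; z points along the fingers, y is the line along which they close (so a half turn about z gives the same grasp; the last joint's range is limited). The gripper opens to 85 mm and grips with 20 to 120 N. Pads are 22 mm wide; open, the fingers measure 114 mm over their backs; the gripper's body (76 mm by 85 mm) begins 54 mm behind the grasp point. The pads swing forward as they close: fully open they stand 13 mm farther back than shut.
Start: joints at [1.17, 0.053, 1.613, -0, 1.476, -0.119], TCP at [0.174, 0.6, 0.199] pointing down, gripper open.
Joint ranges: [-3.01, 3.01], [-1.01, 2.22], [0.06, 2.58], [-1.02, 4.17], [0.09, 2.62], [-3.14, 3.14]. Speed limits (rad/s): [2.57, 2.57, 3.14, 3.14, 3.14, 3.14].

## Interface

Orientations are given as a 3x3 rotation matrix whose columns are the frame's x, y, z axes.
In Python, from cell import r gives the robot as it stands.
- The arm moves only by the tool apply_moves, never from a script. Its argument "deltas" is a list of rows, each a list of 5 numbers: the shift along the tool's x, y, z as a fraction of full scale, then the turn about the tool's z as a fraction of full scale, then the gripper's target within -1 to 1 (fully open at 1, half-way at 0, shut at -1). A call has 1 to 12 rows; each row is the pose to reach, as a shift and turn from the pose commanded when the call began, along the tool's axes at that moment; what a row does not reach only later rows make up. Full scale, the value 1, is 600 mm for a shift and 30 degrees for a turn. A row lasts 1/8 s, in which the tool goes at most 62.5 mm and 10.7 degrees, less where a joint would pass 70% of its speed; a pose out of reach is approached as far as the arm can. A call with a number of a shift or a turn outside -1 to 1 is refused whole. A call with a gripper value outside its range is refused whole. The fingers move at their own pace and stop on an object; the grip force is fixed at half the most. Time passes only in rows, so rows that repeat a pose let the fingers close. It gives the time, the measured TCP pose, the force, the opening and the grip force at its end, in the units of the state.
- r.state(): the state, without advancing time (a new reading comes with each control period).
- r.snapshot(name): name is "side" or "top" or "wrist"; returns a dict with "pixels" (480x640x3 uint8, red, green, blue), "depth" (480x640 float32, m along the optical axis (not along the pixel's ray), 0 where there is no reading), "fx", "fy", "cx", "cy" (pixels), "rvec" (rotation vector, rad) and "tvec" (3), from world to camera coordinates, as OpenCV has them. Camera axes: x right, y down, z forward; pixel columns grow to the right and rows downward; lengths in m; the calibration is good to about 2 mm. A picture is of the moment at which its call begins.
- r.sign_off(): hands the job in; it is judged then, once.
The state is a dict: "time": time; "joint_positions": joint angles; "qvel": joint speeds; "effort": joint torques, N m; "eef_pos": TCP position; "ee_rot": TCP orientation; "ft_force": force on the tool from outside, world axes, zero at the start; "wrist_torque": the same for the moment, N m; "opening": finger opening in m; "grasp_force": force on a finger pad.
Only numpy, scipy, OpenCV 4.12 (cv2) and the standard library are available. Lean on these libraries where they do the work, as an engineer would, in place of code of your own. Each camera call takes 0.05 s, during which the arm holds its last target. There are 200 camera calls.

## Working session

There is one attempt and no reset: what is moved stays moved. The work goes in short steps, Python scripts to look and compute and a tool call to move; the robot and the scene stay as the last step left them, time stands still between calls to the robot, and variables do not carry over. Pictures are saved under pics/ and viewed, at most 10 in all, crops included, and the job is handed in when it is done.

Besides the shell and the picture viewer there is one more tool, called after "Call:" in YAML: its name, and indented under it one key for each argument. apply_moves: Moves the arm, as the interface text tells. Shift numbers are shares of 600 mm and turn numbers shares of 30 degrees, none past 1 either way. Its arguments: {"type":"object","properties":{"deltas":{"type":"array","items":{"type":"array","items":{"type":"number","minimum":-1,"maximum":1}}}},"required":["deltas"]}

```bash
mkdir -p pics
cat > h.py <<'E'
import numpy as np, cv2
from cell import r
def cam(n):
    s=r.snapshot(n); s['R']=cv2.Rodrigues(np.array(s['rvec'],float))[0]; s['t']=np.array(s['tvec'],float).ravel(); return s
def ray(s,u,v,z):
    d=s['R'].T@np.array([(u-s['cx'])/s['fx'],(v-s['cy'])/s['fy'],1]); o=-s['R'].T@s['t']
    return o+d*(z-o[2])/d[2]
def pts(s):
    v,u=np.mgrid[0:480,0:640]; d=s['depth']
    c=np.stack([(u-s['cx'])/s['fx']*d,(v-s['cy'])/s['fy']*d,d],-1)
    return (c-s['t'])@s['R']
def save(s,n): cv2.imwrite('pics/'+n,s['pixels'][...,::-1])
E
python3 - <<'E'
from h import *
for n in('top','side'):
    s=cam(n); save(s,n+'0.png'); print(n,-s['R'].T@s['t'])
print(r.state())
E
```

```text
top [ 0.37941    -0.01160203  1.4410914 ]
side [0.14173021 0.8488634  0.76089556]
{'time': 0.1, 'joint_positions': array([ 1.17001490e+00,  5.33313270e-02,  1.61418308e+00,  1.07737664e-05,
        1.47601314e+00, -1.18997200e-01]), 'qvel': array([-0.0001807 , -0.00110717, -0.00386706, -0.00073462, -0.00448414,
       -0.00071135]), 'effort': array([ 7.23921348e-04, -3.94903135e+01, -3.71365356e+01,  2.98999601e-05,
        3.88669461e-03,  1.61185966e-05]), 'eef_pos': array([0.17353694, 0.59975857, 0.19804516]), 'ee_rot': array([[-9.60560450e-01,  2.78070203e-01, -7.64747897e-04],
       [ 2.78071151e-01,  9.60558835e-01, -1.77737412e-03],
       [ 2.40350566e-04, -1.91992961e-03, -9.99998128e-01]]), 'ft_force': array([-0.48997074, -0.11614935, -0.43908481]), 'wrist_torque': array([0.04151759, 0.00680463, 0.04570782]), 'grasp_force': 0.0, 'opening': 0.0855461646705386}
```

View pics/top0.png

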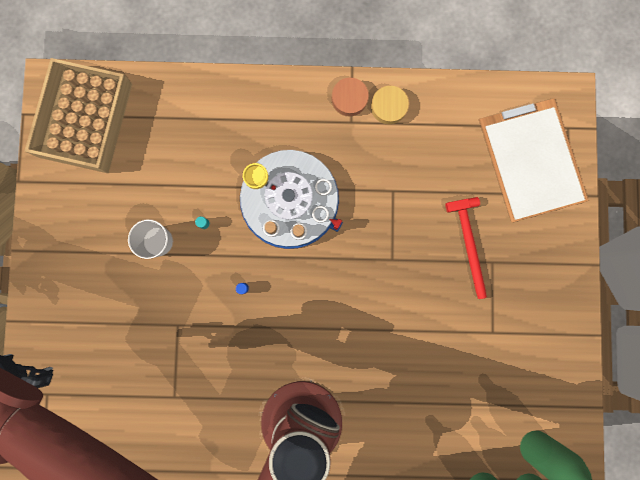

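View pics/side0.png

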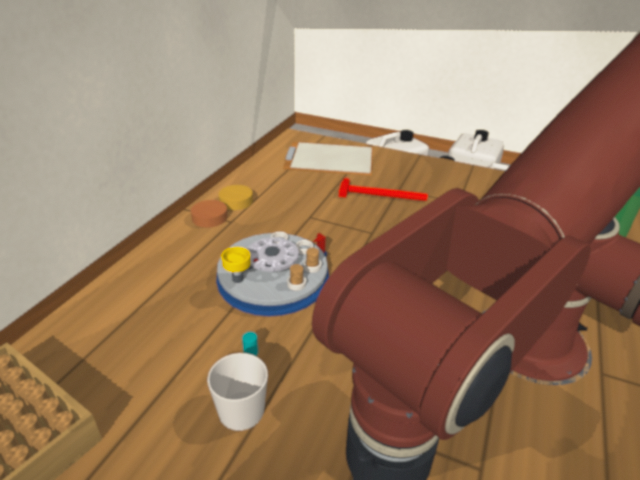

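The top view shows the dial at about (289,198), with the red pointer at (336,224). The corks are at (298,231) and (270,228), the pail at (150,239) and the mallet at about (470,245). 
Things that could be taken for the plunger head:
- The yellow dished cup at (256,176) on the dial, opposite the pointer.
- The yellow round lid at (390,103), flat on the bench.
- The orange lid at (350,95).

I choose (256,176). The cork look-alikes are turquoise (202,222) and blue (242,288), and I'll leave those alone.

Run:
```python
from h import *
s=cam('top'); P=pts(s); hsv=cv2.cvtColor(s['pixels'],cv2.COLOR_RGB2HSV)
def blob(lo,hi,box):
    m=cv2.inRange(hsv,lo,hi); b=np.zeros_like(m); x0,y0,x1,y1=box; b[y0:y1,x0:x1]=1; return m*b
y=blob((22,150,120),(35,255,255),(235,155,275,195)); c=max(cv2.findContours(y,0,2)[0],key=cv2.contourArea)
(u,v),rad=cv2.minEnclosingCircle(c); e=cv2.fitEllipse(c); print('head',u,v,rad,e,ray(s,*e[0],.112),ray(s,u,v,.112))
p=P[y>0]; print('z pct',np.percentile(p[:,2],[5,30,50,70,95]))
rd=blob((0,150,80),(8,255,255),(325,212,350,235)); vv,uu=np.nonzero(rd); p=P[rd>0]; print('pointer',uu.mean(),vv.mean(),ray(s,uu.mean(),vv.mean(),.06),np.median(p,0))
# dial plate: points with z near 42mm
box=np.zeros((480,640),bool); box[140:260,230:350]=1
m=(box&(abs(P[...,2]-.042)<.006)); c=np.vstack(cv2.findContours(m.astype('uint8'),0,1)[0]); 
hull=cv2.convexHull(c); print('dial',cv2.fitEllipse(hull), cv2.minEnclosingCircle(hull)); (uc,vc),_=cv2.minEnclosingCircle(hull); print(ray(s,uc,vc,.042))
m=(box&(abs(P[...,2]-.076)<.005)); n,l,st,ce=cv2.connectedComponentsWithStats(m.astype('uint8')); k=1+st[1:,4].argmax(); q=cv2.convexHull(np.argwhere(l==k)[:,::-1].astype(np.int32)); e=cv2.fitEllipse(q); print('disc',e,ray(s,*e[0],.076))
c=s['pixels'][140:260,220:360]; cv2.imwrite('pics/crop1.png',cv2.resize(c,None,fx=5,fy=5,interpolation=2)[...,::-1])
```

```text
head 255.0 175.5 12.816105842590332 ((255.0395050048828, 175.48374938964844), (23.353971481323242, 25.122102737426758), 131.6615753173828) [0.63379098 0.13365005 0.112     ] [0.63374678 0.13374873 0.112     ]
z pct [0.09220389 0.09553828 0.09770355 0.1013354  0.11350634]
pointer 336.11290322580646 222.46774193548387 [ 0.52457043 -0.07669645  0.06      ] [ 0.52578936 -0.07647959  0.06112156]
dial ((289.1658020019531, 198.2506561279297), (95.81217956542969, 99.84973907470703), 115.18695831298828) ((291.0137939453125, 200.3048553466797), 51.97903823852539)
[0.58274136 0.04350316 0.042     ]
disc ((287.6961364746094, 195.38613891601562), (46.67728805541992, 46.813438415527344), 111.34088897705078) [0.5904655  0.05112614 0.076     ]
```

View pics/crop1.png

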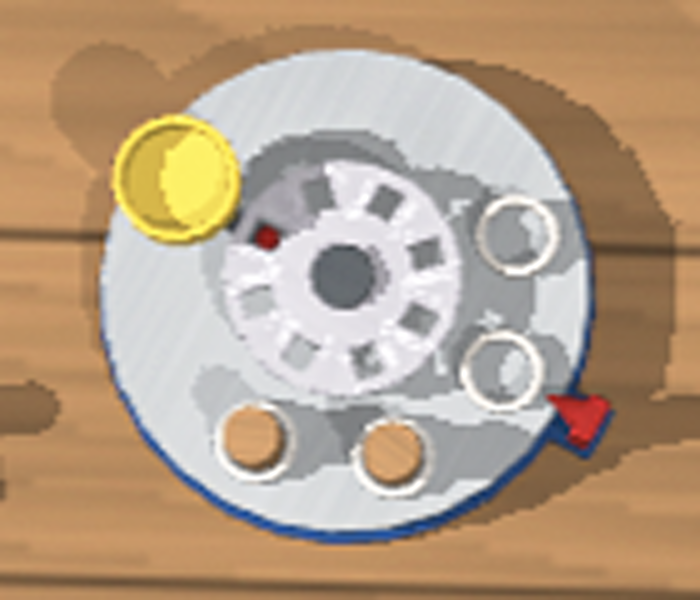

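The crop shows the yellow dish at (178,178), opposite the red pointer at (580,420). The pin is in the hole at (267,238), and both corks stand in their pockets, so this is the right head. The axis is near (0.590, 0.050) and the head near (0.634, 0.1345), at about 62.5°. The target head angle is 107.5°.

Call:
apply_moves:
  deltas:
    - [-0.953,-0.532,0,0,-1]
    - [-0.953,-0.532,0,0,-1]
    - [-0.953,-0.532,0,0,-1]
    - [-0.953,-0.532,0,0,-1]
    - [-0.953,-0.532,0,0,-1]
    - [-0.953,-0.532,0,0,-1]
    - [-0.953,-0.532,0,0,-1]
    - [-0.953,-0.532,0,0,-1]
    - [-0.953,-0.532,0,0,-1]
    - [-0.953,-0.532,0,0,-1]
    - [-0.953,-0.532,0.08,0,-1]
    - [-0.953,-0.532,0.08,0,-1]

```text
time: 1.65
eef_pos: [0.6321, 0.1324, 0.1452]
ee_rot: [[-0.96, 0.281, -0.01], [0.281, 0.96, -0.001], [0.009, -0.004, -1.0]]
ft_force: [-1.6, 0.4, -0.5]
opening: 0.0001
grasp_force: 0.0
```

Run:
```python
from h import *
s=cam('side'); w=cam('wrist')
st=r.state(); print(st['eef_pos'],st['ft_force'],st['ee_rot'])
a=cv2.resize(s['pixels'][200:330,180:350],(680,520)); cv2.imwrite('pics/side1.png',a[...,::-1])
cv2.imwrite('pics/w1.png',w['pixels'][...,::-1])
for z,p in((.112,(.634,.1345)),):
  c=w['R']@np.array([*p,z])+w['t']; print(w['fx']*c[0]/c[2]+w['cx'],w['fy']*c[1]/c[2]+w['cy'])
```

```text
[0.6336962  0.13475231 0.1504336 ] [ 0.46776499 -0.35715648  0.69081993] [[-9.60441666e-01  2.78474360e-01 -1.95889326e-03]
 [ 2.78474436e-01  9.60443612e-01  2.39719385e-04]
 [ 1.94816222e-03 -3.15265210e-04 -9.99998053e-01]]
320.277094105691 252.375978687705
```

View pics/w1.png

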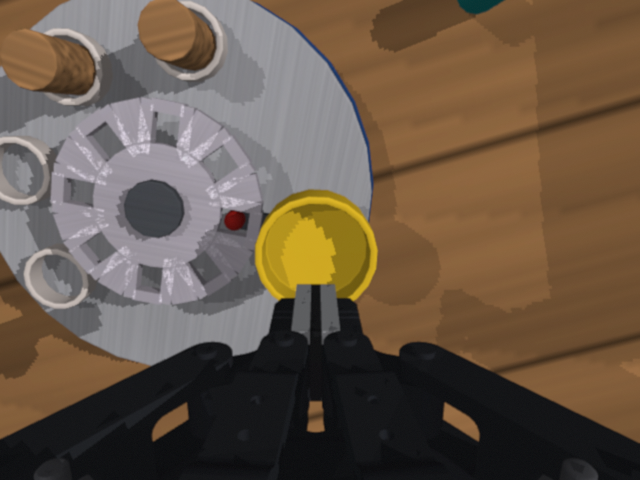

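View pics/side1.png

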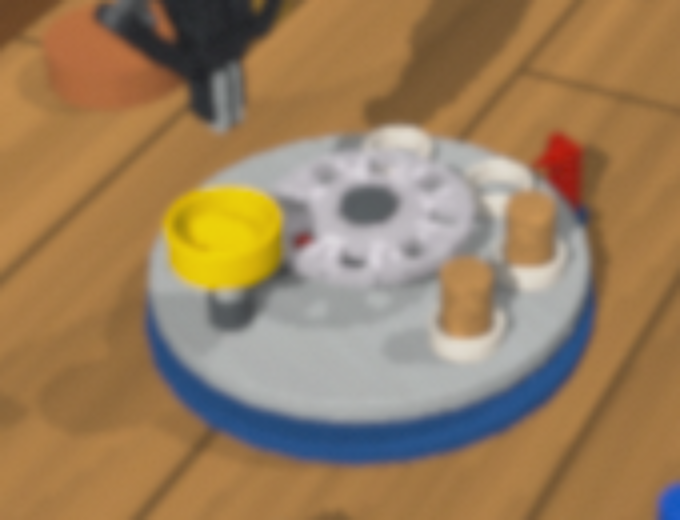

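Run:
```python
from h import *
s=cam('side'); st=r.state()
def pr(p): c=s['R']@np.array(p)+s['t']; return np.array([s['fx']*c[0]/c[2]+s['cx'],s['fy']*c[1]/c[2]+s['cy']])
e=st['eef_pos'];print(e)
print('tcp',pr(e),(pr(e)-[180,200])*4)
for z in(.096,.112): print('head',z,(pr([.634,.1345,z])-[180,200])*4)
h=cv2.cvtColor(s['pixels'],cv2.COLOR_RGB2HSV); m=cv2.inRange(h,(22,150,120),(35,255,255)); m[:,:215]=0; m[:,255:]=0; m[:235]=0;m[290:]=0
print(cv2.boundingRect(m)); P=pts(s); q=P[m>0]; print(np.percentile(q,[2,50,98],axis=0))
w=s['pixels'][200:330,180:350]; cv2.imwrite('pics/side2.png',cv2.resize(w,(680,520))[...,::-1])
```

```text
[0.6343331  0.13534096 0.15206783]
tcp [234.24592188 239.74538742] [216.98368752 158.98154969]
head 0.096 [225.99038305 241.18681432]
head 0.112 [223.85815867 218.04572873]
(221, 247, 29, 25)
[[0.60402823 0.10441488 0.08686476]
 [0.63549843 0.13445268 0.09899474]
 [0.66456278 0.16589633 0.11263383]]
```

View pics/side2.png

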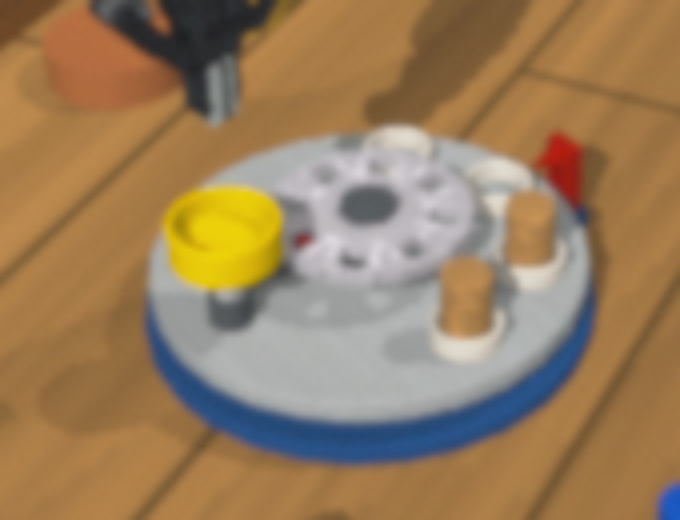

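Run:
```python
from h import *
s=cam('side'); P=pts(s); print(r.state()['eef_pos'],r.state()['opening'])
for v in range(222,236): print(v,[tuple(np.round(P[v,u],3)) for u in(231,234,237)],s['pixels'][v,234])
```

```text
[0.63468173 0.13568609 0.15300639] -0.00023414730863247348
222 [(np.float64(0.629), np.float64(0.148), np.float64(0.206)), (np.float64(0.627), np.float64(0.141), np.float64(0.203)), (np.float64(0.623), np.float64(0.136), np.float64(0.201))] [128 131 129]
223 [(np.float64(0.63), np.float64(0.148), np.float64(0.204)), (np.float64(0.625), np.float64(0.144), np.float64(0.202)), (np.float64(0.622), np.float64(0.138), np.float64(0.2))] [132 135 133]
224 [(np.float64(0.632), np.float64(0.145), np.float64(0.199)), (np.float64(0.626), np.float64(0.144), np.float64(0.2)), (np.float64(0.624), np.float64(0.136), np.float64(0.196))] [134 138 135]
225 [(np.float64(0.63), np.float64(0.149), np.float64(0.199)), (np.float64(0.624), np.float64(0.147), np.float64(0.2)), (np.float64(0.623), np.float64(0.137), np.float64(0.195))] [133 138 135]
226 [(np.float64(0.631), np.float64(0.148), np.float64(0.196)), (np.float64(0.625), np.float64(0.145), np.float64(0.196)), (np.float64(0.623), np.float64(0.137), np.float64(0.192))] [136 140 136]
227 [(np.float64(0.63), np.float64(0.149), np.float64(0.194)), (np.fl
[... 1008 characters left out ...]
4(-0.078), np.float64(-0.003)), (np.float64(0.772), np.float64(-0.081), np.float64(-0.003))] [160 119  73]
233 [(np.float64(0.781), np.float64(-0.065), np.float64(0.001)), (np.float64(0.775), np.float64(-0.07), np.float64(-0.0)), (np.float64(0.766), np.float64(-0.072), np.float64(0.001))] [161 118  69]
234 [(np.float64(0.782), np.float64(-0.066), np.float64(-0.003)), (np.float64(0.772), np.float64(-0.066), np.float64(-0.0)), (np.float64(0.765), np.float64(-0.07), np.float64(-0.001))] [159 117  68]
235 [(np.float64(0.775), np.float64(-0.056), np.float64(0.002)), (np.float64(0.77), np.float64(-0.062), np.float64(-0.0)), (np.float64(0.765), np.float64(-0.069), np.float64(-0.003))] [157 115  67]
```

Run:
```python
from h import *
s=cam('wrist'); st=r.state(); e=st['eef_pos']; P=pts(s); print(st['time'],e,st['qvel'].round(4),st['opening'])
c=s['R']@e+s['t']; print('tcp px',s['fx']*c[0]/c[2]+s['cx'],s['fy']*c[1]/c[2]+s['cy'],c)
for v in range(270,330,4): print(v,[tuple(P[v,u].round(3).tolist()) for u in(305,325)],s['pixels'][v,305])
t=cam('top'); Q=pts(t); c=t['R']@e+t['t']; u,v=int(t['fx']*c[0]/c[2]+t['cx']),int(t['fy']*c[1]/c[2]+t['cy']); print(u,v)
```

```text
1.9 [0.63479631 0.13585157 0.15340268] [ 0.0034 -0.005  -0.0004 -0.002  -0.0059 -0.0015] -6.000463203164113e-05
tcp px 319.2736887166025 276.1411461581347 [0.00172479 0.01854822 0.18638067]
270 [(0.65, 0.124, 0.097), (0.654, 0.135, 0.097)] [208 170  35]
274 [(0.653, 0.123, 0.096), (0.656, 0.134, 0.096)] [207 170  35]
278 [(0.655, 0.122, 0.096), (0.658, 0.133, 0.096)] [208 170  35]
282 [(0.658, 0.121, 0.096), (0.661, 0.133, 0.096)] [207 169  36]
286 [(0.622, 0.134, 0.192), (0.625, 0.14, 0.191)] [91 92 96]
290 [(0.623, 0.134, 0.194), (0.624, 0.14, 0.195)] [93 94 96]
294 [(0.623, 0.134, 0.198), (0.624, 0.14, 0.2)] [92 93 95]
298 [(0.623, 0.134, 0.2), (0.624, 0.14, 0.201)] [93 94 96]
302 [(0.623, 0.134, 0.204), (0.624, 0.14, 0.205)] [90 91 93]
306 [(0.623, 0.134, 0.207), (0.624, 0.14, 0.208)] [92 93 95]
310 [(0.623, 0.134, 0.21), (0.624, 0.14, 0.211)] [93 94 96]
314 [(0.623, 0.134, 0.213), (0.624, 0.14, 0.213)] [93 94 96]
318 [(0.623, 0.134, 0.215), (0.624, 0.14, 0.216)] [94 95 97]
322 [(0.623, 0.134, 0.217), (0.624, 0.14, 0.218)] [93 94 96]
326 [(0.623, 0.134, 0.219), (0.624, 0.14, 0.22)] [85 86 88]
252 171
```

The wrist view shows the cup at (317,250). The finger ends are at about (316,286), centred over the cup. Both depth cameras put the visible finger ends near z=0.19, about 38 mm above the reported TCP, so I'll find contact by force in small steps.

Call:
apply_moves:
  deltas:
    - [0,0,0.03,0,-1]
    - [0,0,0.06,0,-1]
    - [0,0,0.08,0,-1]
    - [0,0,0.083,0,-1]
    - [0,0,0.083,0,-1]
    - [0,0,0.083,0,-1]

```text
time: 2.7
eef_pos: [0.6349, 0.1347, 0.1023]
ee_rot: [[-0.961, 0.278, 0.001], [0.278, 0.961, 0.0], [-0.001, 0.001, -1.0]]
ft_force: [0.1, -0.8, -0.6]
opening: -0.0002
grasp_force: 0.0
```

Call:
apply_moves:
  deltas:
    - [0,0,0.005,0,-1]
    - [0,0,0.01,0,-1]
    - [0,0,0.014,0,-1]
    - [0,0,0.014,0,-1]

```text
time: 3.2
eef_pos: [0.634, 0.1347, 0.0925]
ee_rot: [[-0.961, 0.278, -0.001], [0.278, 0.961, -0.0], [0.001, -0.0, -1.0]]
ft_force: [0.4, 0.4, 0.2]
opening: -0.0
grasp_force: 0.0
```

```bash
cat >> h.py <<'E'
def tips(n=''):
    s=cam('wrist'); P=pts(s); hs=cv2.cvtColor(s['pixels'],cv2.COLOR_RGB2HSV)
    rows=[(v,P[v,305].round(3).tolist()) for v in range(266,300,3)]
    st=r.state(); print(st['time'],st['eef_pos'].round(4),st['ft_force'].round(1)); print(rows)
    return s
E
python3 - <<'E'
from h import *
tips()
s=cam('side'); cv2.imwrite('pics/side3.png',cv2.resize(s['pixels'][200:330,180:350],(680,520))[...,::-1])
E
```

```text
3.25 [0.6341 0.1347 0.0928] [-0.2  0.2  0.4]
[(266, [0.627, 0.131, 0.097]), (269, [0.628, 0.13, 0.097]), (272, [0.629, 0.13, 0.097]), (275, [0.63, 0.13, 0.097]), (278, [0.632, 0.129, 0.097]), (281, [0.633, 0.129, 0.096]), (284, [0.622, 0.133, 0.129]), (287, [0.622, 0.133, 0.131]), (290, [0.622, 0.133, 0.135]), (293, [0.569, 0.152, 0.268]), (296, [0.622, 0.133, 0.139]), (299, [0.622, 0.133, 0.142])]
```

View pics/side3.png

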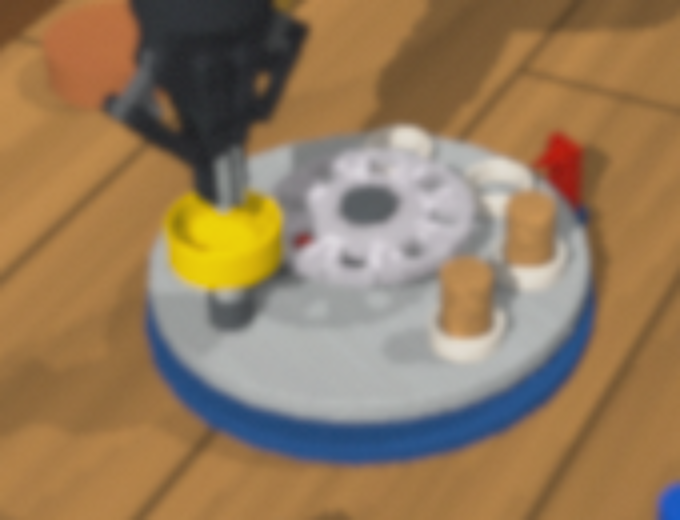

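The finger ends are just at the rim's top, crop (232,205), with about 33 mm still to go to the floor. I'll continue down on force.

Call:
apply_moves:
  deltas:
    - [0,0,0.02,0,-1]
    - [0,0,0.04,0,-1]
    - [0,0,0.045,0,-1]
    - [0,0,0.045,0,-1]

```text
time: 3.8
eef_pos: [0.634, 0.1347, 0.0654]
ee_rot: [[-0.961, 0.278, -0.001], [0.278, 0.961, -0.0], [0.001, -0.0, -1.0]]
ft_force: [-0.4, -0.6, -0.5]
opening: 0.0003
grasp_force: 0.0
```

Call:
apply_moves:
  deltas:
    - [0,0,0.005,0,-1]
    - [0,0,0.01,0,-1]
    - [0,0,0.015,0,-1]
    - [0,0,0.015,0,-1]

```text
time: 4.3
eef_pos: [0.6349, 0.1348, 0.0576]
ee_rot: [[-0.961, 0.278, 0.001], [0.278, 0.961, 0.0], [-0.001, 0.001, -1.0]]
ft_force: [0.0, -0.5, 5.1]
opening: 0.0002
grasp_force: 2.4
```

Call:
apply_moves:
  deltas:
    - [0,0,0.005,0,-1]
    - [0,0,0.01,0,-1]
    - [0,0,0.012,0,-1]
    - [0,0,0.012,0,-1]

```text
time: 4.8
eef_pos: [0.635, 0.1348, 0.051]
ee_rot: [[-0.961, 0.278, 0.002], [0.278, 0.961, 0.0], [-0.001, 0.001, -1.0]]
ft_force: [-0.8, 0.5, 7.5]
opening: 0.0
grasp_force: 3.5
```

```bash
cat >> h.py <<'E'
def head(n=None):
    s=cam('side'); P=pts(s); h=cv2.cvtColor(s['pixels'],cv2.COLOR_RGB2HSV); m=cv2.inRange(h,(22,150,90),(35,255,255)); m[:,:200]=0; m[:,330:]=0; m[:222]=0;m[310:]=0
    q=P[m>0]; q=q[(q[:,2]<.12)&(q[:,2]>.05)]; print('head rim z98',np.percentile(q[:,2],[50,95,99]),len(q))
    t=cam('top'); P=pts(t); h=cv2.cvtColor(t['pixels'],cv2.COLOR_RGB2HSV); m=cv2.inRange(h,(22,150,90),(35,255,255)); b=np.zeros_like(m); b[130:260,225:345]=1; m*=b
    q=P[m>0]; q=q[q[:,2]>.07]; print('top n',len(q)); 
    if len(q)>9: print(np.percentile(q,[2,50,98],axis=0))
    st=r.state(); print(st['time'],st['eef_pos'].round(4),st['ft_force'].round(1),st['qvel'].round(3))
    if n: cv2.imwrite('pics/'+n,np.hstack([cv2.resize(x,(400,306))[...,::-1] for x in(s['pixels'][200:330,180:350],t['pixels'][145:252,220:360])]))
E
python3 -c "from h import *;head()"
```

```text
head rim z98 [0.08811349 0.09915917 0.10069495] 413
top n 67
[[0.449641   0.0308842  0.07858653]
 [0.61433287 0.13591539 0.085607  ]
 [0.62442955 0.15434637 1.04824059]]
4.9 [0.635  0.1348 0.0511] [-1.4 -0.6  7.4] [ 0.001 -0.     0.001 -0.    -0.001 -0.001]
```

Call:
apply_moves:
  deltas:
    - [0.005,0.001,0.0015,0,-1]
    - [0.012,0.0018,0.0015,0,-1]
    - [0.0206,0.0027,0.0015,0,-1]
    - [0.031,0.003,0.0015,0,-1]
    - [0.0413,0.0028,0.0015,0,-1]
    - [0.0413,0.0028,0.0015,0,-1]

```text
time: 5.65
eef_pos: [0.612, 0.1431, 0.0505]
ee_rot: [[-0.961, 0.278, 0.003], [0.278, 0.961, -0.0], [-0.003, 0.0, -1.0]]
ft_force: [-0.9, -0.5, 7.5]
opening: 0.0001
grasp_force: 3.6
```

```bash
python3 -c "from h import *;head('a.png')"
```

```text
head rim z98 [0.08768455 0.09838766 0.09989545] 416
top n 43
[[0.54157819 0.09604042 0.07819697]
 [0.59067938 0.14371276 0.08662582]
 [0.60083687 0.15885172 0.42957842]]
5.75 [0.6119 0.1431 0.0504] [-1.1 -0.9  6.6] [-0.001  0.001 -0.001  0.001 -0.001 -0.001]
```

View pics/a.png

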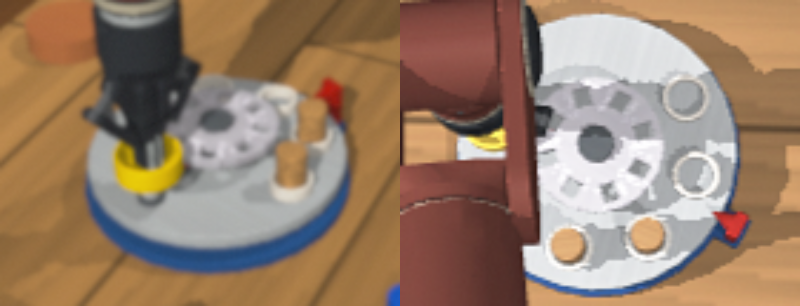

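The side view shows the fingers in the pressed cup at (148,165). The top view shows the corks still standing at (568,245) and (647,235) and turned about 15°. The dial is following.

Call:
apply_moves:
  deltas:
    - [0.01,-0.001,0,0,-1]
    - [0.0206,-0.0027,0,0,-1]
    - [0.03,-0.005,0,0,-1]
    - [0.0406,-0.0079,0,0,-1]
    - [0.05,-0.0115,0,0,-1]
    - [0.0599,-0.0157,0,0,-1]
    - [0.0599,-0.0157,0,0,-1]

```text
time: 6.62
eef_pos: [0.575, 0.144, 0.0506]
ee_rot: [[-0.961, 0.278, 0.003], [0.278, 0.961, -0.0], [-0.003, 0.001, -1.0]]
ft_force: [0.8, -0.1, 7.1]
opening: -0.0001
grasp_force: 3.6
```

```bash
cat >> h.py <<'E'
A=np.array([.590,.050])
def corks():
    t=cam('top'); P=pts(t); b=np.zeros((480,640),bool); b[140:265,225:350]=1
    m=(b&(P[...,2]>.083)&(P[...,2]<.097)&(np.hypot(P[...,0]-A[0],P[...,1]-A[1])<.125)&(np.hypot(P[...,0]-A[0],P[...,1]-A[1])>.06)).astype('uint8')
    h=cv2.cvtColor(t['pixels'],cv2.COLOR_RGB2HSV); m*=(cv2.inRange(h,(5,70,60),(21,255,255))>0)
    n,l,st,ce=cv2.connectedComponentsWithStats(m)
    for i in range(1,n):
        if st[i,4]>25:
            p=ray(t,*ce[i],.090)[:2]; d=p-A; print('cork',p.round(4),st[i,4],'r',np.hypot(*d).round(4),'ang',(np.degrees(np.arctan2(d[1],d[0]))%360).round(1))
    return t
E
python3 -c "
from h import *
corks(); head('b.png')"
```

```text
cork [ 0.5319 -0.024 ] 100 r 0.094 ang 231.9
cork [0.4967 0.0387] 100 r 0.094 ang 186.9
head rim z98 [0.08776318 0.09878244 0.10007995] 425
top n 20
[[0.5198763  0.1083052  0.08033129]
 [0.55377958 0.13991907 0.08756667]
 [0.56151813 0.15279226 0.35008231]]
6.775 [0.575  0.144  0.0504] [-0.4 -0.7  7.3] [-0.001  0.002  0.     0.001  0.001 -0.002]
```

View pics/b.png

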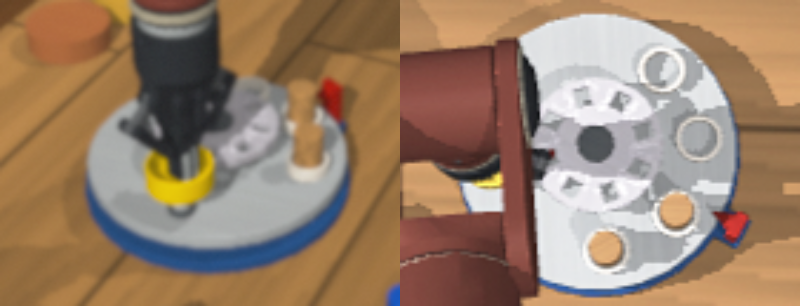

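The corks are standing in their pockets at top crop (675,210) and (605,248). They are about 10° short of the pointer line, allowing for slop in the pockets. Next I'll measure the dial angle from the empty pockets.

```bash
cat >> h.py <<'E'
def pockets():
    t=cam('top'); P=pts(t); b=np.zeros((480,640),bool); b[140:265,275:350]=1
    d=P[...,:2]-A; rr=np.hypot(d[...,0],d[...,1]); m=(b&(abs(P[...,2]-.056)<.006)&(rr>.066)&(rr<.125)).astype('uint8')
    n,l,st,ce=cv2.connectedComponentsWithStats(m)
    for i in range(1,n):
        if st[i,4]>30:
            c,rad=cv2.minEnclosingCircle(cv2.convexHull(np.argwhere(l==i)[:,::-1].astype(np.int32))); p=ray(t,*c,.056)[:2]-A
            print('pocket',np.round(c,1),round(rad,1),'r',np.hypot(*p).round(4),'ang',(np.degrees(np.arctan2(p[1],p[0]))%360).round(1))
if __name__=='__main__':
    corks(); pockets(); st=r.state(); print(st['time'],st['eef_pos'].round(4),st['ft_force'].round(1))
E
python3 - <<'E'
from h import *
pockets()
t=cam('top')
for n,c,z in(('cork_next',(393,455),.09),('cork_after',(253,437),.09),('pock0',(502,370),.056),('pock1',(517,235),.056)):
    p=ray(t,220+c[0]/5-.4,140+c[1]/5-.4,z)[:2]-A; print(n,np.hypot(*p).round(4),(np.degrees(np.arctan2(p[1],p[0]))%360).round(1))
E
```

```text
pocket [311.  169.2] 8.0 r 0.0945 ang 322.5
pocket [324.  193.1] 8.1 r 0.0941 ang 277.3
pocket [316.  219.2] 8.1 r 0.0938 ang 232.1
pocket [291.5 232.3] 8.1 r 0.0943 ang 186.5
cork_next 0.0963 197.5
cork_after 0.0946 153.1
pock0 0.0943 243.1
pock1 0.095 287.9
```

Call:
apply_moves:
  deltas:
    - [0.006,-0.003,0,0,-1]
    - [0.0118,-0.0062,0,0,-1]
    - [0.017,-0.0095,0,0,-1]
    - [0.0229,-0.0133,0,0,-1]
    - [0.0229,-0.0133,0,0,-1]

```text
time: 7.5
eef_pos: [0.56, 0.1402, 0.0507]
ee_rot: [[-0.961, 0.278, 0.004], [0.278, 0.961, -0.0], [-0.004, 0.001, -1.0]]
ft_force: [-0.5, -0.8, 7.2]
opening: -0.0004
grasp_force: 3.5
```

```bash
python3 h.py
```

```text
cork [ 0.5437 -0.0323] 103 r 0.0944 ang 240.6
cork [0.4991 0.0246] 100 r 0.0944 ang 195.6
pocket [306.9 166.1] 8.1 r 0.0951 ang 330.7
pocket [323.  187.7] 8.0 r 0.0941 ang 286.2
pocket [296.9 231.2] 8.1 r 0.0939 ang 195.3
7.6 [0.56   0.1402 0.0506] [-0.3  0.2  6.7]
```

Call:
apply_moves:
  deltas:
    - [0.002,-0.0013,0,0,-1]
    - [0.004,-0.0026,0,0,-1]
    - [0.004,-0.0026,0,0,-1]

```text
time: 7.98
eef_pos: [0.5578, 0.1394, 0.0509]
ee_rot: [[-0.961, 0.278, 0.005], [0.278, 0.961, 0.0], [-0.005, 0.001, -1.0]]
ft_force: [0.1, -0.5, 7.2]
opening: 0.0
grasp_force: 3.5
```

```bash
python3 h.py; python3 h.py
```

```text
cork [ 0.5457 -0.0333] 101 r 0.0944 ang 242.0
cork [0.4996 0.0228] 99 r 0.0944 ang 196.7
pocket [305.5 165.5] 7.9 r 0.0948 ang 333.1
pocket [322.8 187. ] 8.1 r 0.0943 ang 287.4
pocket [318.5 214.5] 7.9 r 0.092 ang 240.6
pocket [297.8 231. ] 8.1 r 0.094 ang 196.7
8.075 [0.5578 0.1394 0.0509] [2.5 0.  6.9]
cork [ 0.5455 -0.0332] 100 r 0.0943 ang 241.9
cork [0.4997 0.0227] 102 r 0.0944 ang 196.8
pocket [305.9 165.9] 8.2 r 0.0944 ang 332.2
pocket [322.8 187. ] 8.1 r 0.0942 ang 287.4
pocket [319.2 214.1] 8.1 r 0.0932 ang 241.8
pocket [297.6 231. ] 8.1 r 0.0938 ang 196.4
8.175 [0.5578 0.1394 0.0508] [ 1.  -0.7  7.4]
```

Within about 0.7° of the hole, inside the 2° play. Now I'll ease up.

Call:
apply_moves:
  deltas:
    - [0,0,-0.004,0,-1]
    - [0,0,-0.008,0,-1]
    - [0,0,-0.012,0,-1]
    - [0,0,-0.015,0,-1]
    - [0,0,-0.015,0,-1]

```text
time: 8.8
eef_pos: [0.5566, 0.1391, 0.0586]
ee_rot: [[-0.961, 0.278, 0.002], [0.278, 0.961, -0.001], [-0.002, -0.0, -1.0]]
ft_force: [2.5, -2.7, 4.9]
opening: 0.0002
grasp_force: 2.3
```

```bash
python3 h.py;python3 -c "from h import *;head()"
```

```text
cork [ 0.5463 -0.0336] 101 r 0.0943 ang 242.4
cork [0.5    0.0216] 100 r 0.0943 ang 197.5
pocket [305.  165.5] 8.5 r 0.0942 ang 333.9
pocket [323. 187.] 8.6 r 0.0947 ang 287.3
pocket [319.7 213.6] 8.1 r 0.0937 ang 242.9
pocket [298.1 230.9] 8.2 r 0.0938 ang 197.2
8.9 [0.5561 0.1391 0.0581] [ 2.8 -3.2  4.4]
head rim z98 [0.09488973 0.10620509 0.10758721] 423
top n 17
[[0.51942277 0.12452145 0.08962961]
 [0.53157916 0.13218142 0.10550624]
 [0.54038719 0.14529602 0.22879355]]
9.0 [0.5559 0.1391 0.0579] [ 2.2 -3.5  4.7] [ 0.001 -0.001  0.001  0.002  0.     0.001]
```

The head has followed up past the 10 mm level, so the pin is in the hole. Lifting off.

Call:
apply_moves:
  deltas:
    - [0,0,-0.005,0,-1]
    - [0,0,-0.01,0,-1]
    - [0,0,-0.02,0,-1]
    - [0,0,-0.04,0,-1]
    - [0,0,-0.08,0,-1]
    - [0,0,-0.15,0,-1]
    - [0,0,-0.2,0,-1]
    - [0,0,-0.2,0,-1]

```text
time: 10.0
eef_pos: [0.5573, 0.1401, 0.1817]
ee_rot: [[-0.961, 0.278, 0.006], [0.278, 0.961, 0.001], [-0.005, 0.003, -1.0]]
ft_force: [0.3, -0.3, 0.4]
opening: 0.0
grasp_force: 0.0
```

```bash
python3 h.py;python3 -c "from h import *;head('c.png')"
```

```text
cork [ 0.5474 -0.0338] 99 r 0.094 ang 243.1
cork [0.5003 0.0211] 98 r 0.0942 ang 197.9
pocket [305.  165.4] 8.1 r 0.0944 ang 333.9
pocket [322.6 186.3] 8.1 r 0.0942 ang 288.5
pocket [319.7 213.4] 8.1 r 0.0934 ang 243.2
pocket [298.5 230.7] 8.1 r 0.0936 ang 197.9
10.1 [0.5551 0.1397 0.1775] [-0.4 -0.3  0.3]
head rim z98 [0.09917492 0.11167312 0.11299321] 646
top n 53
[[0.52083993 0.12550467 0.09216811]
 [0.54461913 0.15011236 0.09645831]
 [0.55497453 0.16313218 0.34122724]]
10.2 [0.5544 0.1395 0.1759] [-0.6 -1.  -0.8] [-0.002  0.005  0.002 -0.002 -0.002 -0.   ]
```

View pics/c.png

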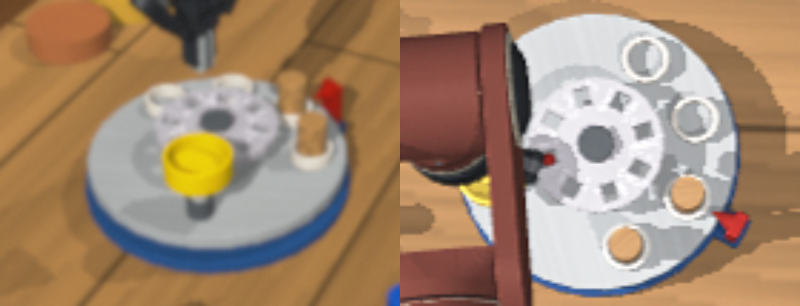

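The plunger is fully up, with its rim at z≈0.113. The red pin stands in the next hole at (550,160). The next cork is at the pointer (687,193) and the other at (627,245), both upright. The fingers are well clear.

```bash
python3 -c "from cell import r;print(r.sign_off())"
```

```text
the job is handed in; nothing more can be done
None
```

The dial is turned one hole counter-clockwise and locked with the next cork at the red pointer; both corks are still standing, and the job was handed in at about 10 s with the arm clear.

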